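Hang the two gauge plates on their hook stands, marked faces outward

ROBOT

A 6-joint arm with a two-finger parallel gripper is mounted at the origin on a cart in front of the work surface, level with it; the furniture and walls round the work are solid. World frame = base frame: x ahead of the robot, y to its left, z up, the work surface at z = 0. Lengths are in m, angles in degrees, forces in N, time in s.
With the tool pointing down it reaches from about 0.4 to 0.825 m from the base axis. Payload 7 kg.
Tool frame: the origin (TCP) lies midway between the tips of the shut fingers; the grasp point (between the pads) lies 19 mm behind it; z points along the fingers, y is the line along which they close (so a half turn about z gives the same grasp; the last joint's range is limited). The gripper opens to 88 mm and grips with 3 to 60 N. Pads are 19 mm wide; open, the fingers measure 130 mm over their backs; the gripper's body (78 mm by 193 mm) begins 47 mm behind the grasp point.
Start: joints at [85.033, 20.546, 0.682, 0, -70.136, -16.507], TCP at [0.247, 0.628, 0.227] pointing down, gripper open.
Joint ranges: [-176.03, 176.03], [-82.01, 121.73], [-58.28, 71.71], [-173.87, 95.51], [-174.79, -0.11], [-173.66, 173.66]. Speed limits (degrees/s): [136.94, 136.94, 172.46, 180, 180, 180].

INTERFACE

Orientations are given as [roll, pitch, yaw] about the fixed x, y, z axes, in that order (R = Rz(yaw) Ry(pitch) Rx(roll)).
In Python, from plant import ctrl gives the robot as it stands. The module is installed in compiled form; this text tells all that it offers.
- The arm moves only by the tool send_rows, never from a script. Its argument "plan" is a list that holds one entry, the list of rows, each a list of 6 numbers: the shift along the tool's x, y, z in cm, then the turn, a rotation vector about the tool's x, y, z in degrees. A call has 1 to 8 rows; each row is the pose to reach, as a shift and turn from the pose commanded when the call began, along the tool's axes at that moment; what a row does not reach only later rows make up. A row lasts 1/12 s, in which the tool goes at most 41.7 mm and 7.16 degrees, less where a joint would pass 70% of its speed; a pose out of reach is approached as far as the arm can. A call with a gripper value outside its range is refused whole. "fingers" is the opening, from 0 (shut) to 1 (fully open), set as the call begins (left out, the last holds). The fingers move at their own pace and stop on an object; the grip force is fixed at half the most. Time passes only in rows, so rows that repeat a pose let the fingers close. It gives the time, the measured TCP pose, the force, the opening and the grip force at its end, in the units of the state.
- ctrl.get_obs(): the state, without advancing time (a new reading comes with each control period).
- ctrl.snapshot(name): name is "scene" or "top" or "wrist"; returns a dict with "img" (480x640x3 uint8, red, green, blue), "K" (3x3 intrinsics, pixels), "k1" (the pictures are not rectified: a ray, as slopes to the right and down, at radius r is drawn at 1 + k1 r^2 times it, then the intrinsics apply), "pose" (4x4, takes a point from camera to world coordinates). Camera axes: x right, y down, z forward; pixel columns grow to the right and rows downward; lengths in m; the calibration is good to about 2 mm. A picture is of the moment at which its call begins. There is no depth.
- ctrl.close_job(): hands the job in; it is judged then, once.
The state is a dict: "clock": time; "joint_pos": joint angles; "qvel": joint speeds; "tau": joint torques, N m; "tool_pos": TCP position; "orientation": TCP orientation; "force": force on the tool from outside, world axes, zero at the start; "moment": the same for the moment, N m; "opening": finger opening in m; "gripper_force": force on a finger pad.
Only numpy, scipy, OpenCV 4.12 (cv2) and the standard library are available. Lean on these libraries where they do the work, as an engineer would, in place of code of your own. Each camera call takes 0.05 s, during which the arm holds its last target. There are 200 camera calls.

TASK

Hang both gauge plates from their slotted wooden rests on the hook stands by their slotted eyes: the long gauge on the tall stand and the short one on the low stand, each with its marked (graduated) face pointing outward, away from the post and the same way as the hook's tip. Leave them hanging free and still on the level bar of the hook, and do not knock the other things on the bench out of place.

Things in the scene. Friction and masses are not known exactly. Their poses are not given: they have to be found in the camera images.
- long_gauge: Long aluminium gauge plate: 180 mm long (own z, up), 70 wide (y), 9 thick (x), 0.24 kg. Origin: middle of its lower end. Starts upright in its rest's slot. Own -x: marked face (a straight ladder of black raised lines below the eye); +x: plain. Through-eye: a slot 50 mm wide (y), 32 high, centre 55 mm below the top edge; grip the solid 39 mm above it across the thickness, from above.
- short_gauge: Short aluminium gauge plate: 120 mm long (own z, up), 70 wide (y), 9 thick (x), 0.16 kg. Origin: middle of its lower end. Starts upright in its rest's slot. Own -x: marked face (a half-round fan of black raised lines above the eye); +x: plain. Through-eye: a slot 50 mm wide (y), 32 high, centre 55 mm below the top edge; grip the solid 39 mm above it across the thickness, from above.
- long_gauge_eye (a point): centre of the long gauge's hanging eye, at mid-thickness
- short_gauge_eye (a point): centre of the short gauge's hanging eye, at mid-thickness
- long_gauge_front (a point): point in the air 100 mm straight out from the long gauge's mid-thickness on the marked side, level with the eye centre
- short_gauge_front (a point): point in the air 100 mm straight out from the short gauge's mid-thickness on the marked side, level with the eye centre
- tall_stand: Tall steel hook stand, fixed. Origin on the bench below the hook's seat. Hook: level flat bar 26 mm wide, 8 thick, axis 175 mm high, along own x from the post (18 mm thick, at x = +60 mm, top 181 mm) to x = -36 mm, then turned up; its tip ends at x = -42, 185 mm high, and points outward along own -x, roughly to the robot. Foot plate 110x84x10 mm, x -10 to +100.
- low_stand: Low steel hook stand, fixed. Origin on the bench below the hook's seat. Hook: level flat bar 26 mm wide, 8 thick, axis 105 mm high, along own x from the post (18 mm thick, at x = +60 mm, top 111 mm) to x = -36 mm, then turned up; its tip ends at x = -42, 115 mm high, and points outward along own -x, roughly to the robot. Foot plate 110x84x10 mm, x -10 to +100.
- tall_stand_seat (a point): point on the bar's axis, about mid-way along the level part of the tall stand's hook, where a gauge should hang; axes as the stand's
- low_stand_seat (a point): point on the bar's axis, about mid-way along the level part of the low stand's hook, where a gauge should hang; axes as the stand's
- long_rest: Long gauge's wooden slotted rest, fixed, 66x76 mm, 34 high; origin under its centre; slot 12 mm wide along own y, its floor 10 mm above the bench, open at both ends and upward; holds the long gauge at the start, which has the same yaw; either gauge fits it, either way round.
- short_rest: Short gauge's wooden slotted rest, fixed, 66x76 mm, 34 high; origin under its centre; slot 12 mm wide along own y, its floor 10 mm above the bench, open at both ends and upward; holds the short gauge at the start, which has the same yaw; either gauge fits it, either way round.
- spare_rest: Third such rest, empty at the start, in front of the carton: a gauge may be set down here to take a new grip. Same size and slot: 12 mm wide along own y, floor 10 mm above the bench, rest 34 mm high.
- carton: bystander, loose: tall open cardboard carton of discs, 169x73 mm, 147 high, standing between the rests and the stands; its long side about along x; origin under its centre
- tin: bystander, loose: round mastic tin, 75 mm diameter, 88 high, near the hook stands; origin under its centre
- pad: bystander, loose: round black backing pad, 115 mm diameter, 34 high, behind the rests; origin under its centre
- sander: bystander, loose: dark sanding block, 62x115x34 mm, near the tin; origin under its centre
- strip: bystander, loose: pale stone strip, 190x70x26 mm, lying flat between the robot and the rests; origin under its centre
Things that resemble listed ones, but are neither listed nor needed, are in the scene too. What is shaped like the long_gauge but blue is not meant.

How it is judged (in metres and radians):
At the end, for the whole second after the job is handed in: Long gauge on tall stand, short on low: eye centre 4-17 mm below the bar axis, within 15 mm sideways, on the level part (-32 to +48 mm from the seat); plumb within 0.2 rad, square to the bar within 0.6 rad, marked face to the tip; at rest (x of long_gauge_eye in the frame of tall_stand_seat between -0.032 and 0.048 m and y of long_gauge_eye in the frame of tall_stand_seat between -0.015 and 0.015 m and z of long_gauge_eye in the frame of tall_stand_seat between -0.017 and -0.004 m and x of long_gauge_front in the frame of tall_stand_seat below -0.03 m and angle between the x axis of long_gauge and the x axis of tall_stand, either way round below 0.6 rad and angle between each of long_gauge, short_gauge's own z axis and vertical below 0.2 rad and linear speed of each of long_gauge, short_gauge below 0.03 m/s and angular speed of each of long_gauge, short_gauge below 0.3 rad/s and x of short_gauge_eye in the frame of low_stand_seat between -0.032 and 0.048 m and y of short_gauge_eye in the frame of low_stand_seat between -0.015 and 0.015 m and z of short_gauge_eye in the frame of low_stand_seat between -0.017 and -0.004 m and x of short_gauge_front in the frame of low_stand_seat below -0.03 m and angle between the x axis of short_gauge and the x axis of low_stand, either way round below 0.6 rad); the robot touches nothing.
It fails at once if the carton is moved by more than 30 mm or tipped over (distance of carton from where it was at the start of the episode above 0.03 m or angle between carton's own z axis and vertical above 0.5 rad).
It fails at once if the tin is moved by more than 30 mm or tipped over (distance of tin from where it was at the start of the episode above 0.03 m or angle between tin's own z axis and vertical above 0.5 rad).
It fails at once if the pad is moved by more than 30 mm or tipped over (distance of pad from where it was at the start of the episode above 0.03 m or angle between pad's own z axis and vertical above 0.5 rad).
It fails at once if the sander is moved by more than 30 mm or tipped over (distance of sander from where it was at the start of the episode above 0.03 m or angle between sander's own z axis and vertical above 0.5 rad).
It fails at once if the strip is moved by more than 30 mm or tipped over (distance of strip from where it was at the start of the episode above 0.03 m or angle between strip's own z axis and vertical above 0.5 rad).
It also fails if it takes over 72 s, if anything falls off the work surface, if the arm or the gripper's body presses on something with over 40 N, if the wrist force passes 120 N, or if a joint passes its speed limit or range.

## Working session

There is one attempt and no reset: what is moved stays moved. The work goes in short steps, Python scripts to look and compute and a tool call to move; the robot and the scene stay as the last step left them, time stands still between calls to the robot, and variables do not carry over. Pictures are saved under pics/ and viewed, at most 10 in all, crops included, and the job is handed in when it is done.

Besides the shell and the picture viewer there is one more tool, called after "Request:" as name([rows], argument=value, ...), one row to a line, values as JSON. send_rows: Moves the arm, as the interface text tells. Its arguments: {"type":"object","properties":{"plan":{"type":"array","items":{"type":"array","items":{"type":"array","items":{"type":"number"}}}},"fingers":{"type":"number"}},"required":["plan"]}

```bash
mkdir -p pics; cat > h.py <<'E'
import numpy as np, cv2
from plant import ctrl
def snap(n,f=None):
    s=ctrl.snapshot(n)
    if f: cv2.imwrite('pics/'+f,s['img'][:,:,::-1])
    np.savez('/tmp/'+n,**s); return s
def load(n): return dict(np.load('/tmp/'+n+'.npz'))
def ray(s,u,v):
    K=s['K'];P=s['pose'];d=np.array([(u-K[0,2])/K[0,0],(v-K[1,2])/K[1,1]]);x=d.copy()
    for _ in range(30): x=d/(1+float(s['k1'])*(x@x))
    return P[:3,3],P[:3,:3]@np.array([x[0],x[1],1])
def onz(s,u,v,z):
    o,d=ray(s,u,v); return o+d*(z-o[2])/d[2]
def tri(s1,p1,s2,p2):
    A=np.zeros((3,3));b=np.zeros(3)
    for s,p in((s1,p1),(s2,p2)):
        o,d=ray(s,*p);d=d/np.linalg.norm(d);M=np.eye(3)-np.outer(d,d);A+=M;b+=M@o
    return np.linalg.solve(A,b)
def proj(s,X):
    P=s['pose'];c=P[:3,:3].T@(np.array(X)-P[:3,3]);x=c[:2]/c[2];x=x*(1+float(s['k1'])*(x@x));K=s['K']
    return np.array([K[0,0]*x[0]+K[0,2],K[1,1]*x[1]+K[1,2]])
E
python3 - <<'E'
from h import *
for n in('scene','top','wrist'):
    s=snap(n,n+'0.png');print(n,s['K'][0],s['k1'],s['pose'].round(3).tolist())
a=ctrl.get_obs();print(a)
E
```

```text
scene [535.11360359   0.         322.09160291] -0.10590383425338008 [[0.813, -0.453, 0.366, 0.152], [-0.582, -0.624, 0.521, -0.607], [-0.007, -0.637, -0.771, 0.988], [0.0, 0.0, 0.0, 1.0]]
top [454.71502725   0.         321.89344979] -0.02827777650165207 [[-0.003, -0.99, 0.141, 0.423], [-1.0, 0.002, -0.009, -0.026], [0.009, -0.141, -0.99, 1.081], [0.0, 0.0, 0.0, 1.0]]
wrist [332.5952849    0.         319.63300349] -0.019622022165532476 [[-0.366, -0.896, -0.251, 0.315], [-0.931, 0.353, 0.097, 0.601], [0.001, 0.269, -0.963, 0.384], [0.0, 0.0, 0.0, 1.0]]
{'clock': 0.15, 'joint_pos': array([ 8.50323491e+01,  2.05810833e+01,  6.44960430e-01, -1.44493826e-02,
       -7.01362029e+01, -1.65091876e+01]), 'qvel': array([ 0.03132355, -0.0301654 ,  0.16781999,  0.02603661,  0.01255939,
       -0.11660492]), 'tau': array([-6.72851329e-04, -5.83276570e+01,  2.93290508e+01,  7.00114042e+00,
        8.80940119e-03, -1.02956619e-04]), 'tool_pos': array([0.24699929, 0.62777591, 0.22584235]), 'orientation': array([ 1.79926795e+02, -7.52942428e-03, -2.14817520e+01]), 'force': array([-0.73075367, -0.05982061,  0.31511113]), 'moment': array([-0.02227177, -0.00414931,  0.01232364]), 'gripper_force': 0.0, 'opening': 0.08764819716193563}
```

View pics/scene0.png

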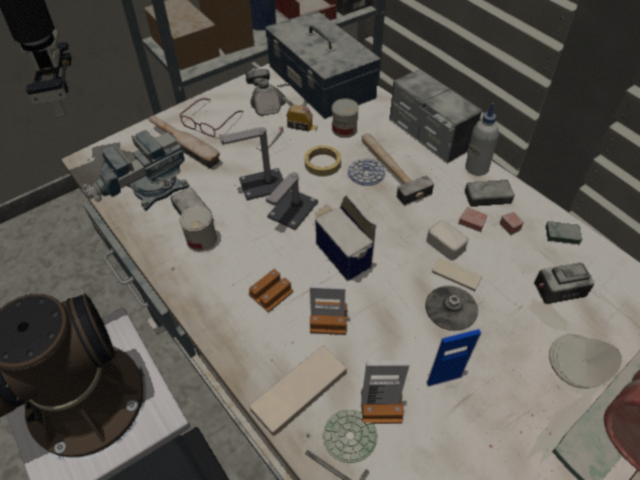

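View pics/top0.png

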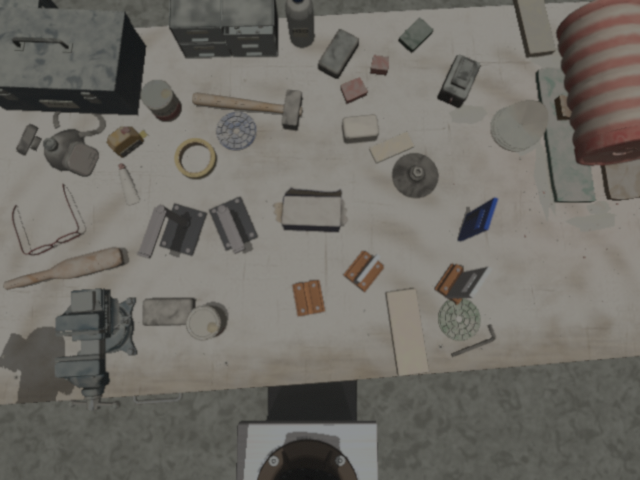

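The scene picture shows three gauge-like plates. Plate A at scene (384,385) is grey in a rest, plate B at (328,305) is grey in a rest, and plate C at (455,357) is blue and standing alone, so it is the decoy. A looks like the long gauge and B the short one. The empty rest is at (270,290). The stands are at (262,165), which looks tall, and (290,200), which looks low. I'll confirm all of this in enlarged crops.

```bash
python3 - <<'E'
from h import *
s=load('scene')['img'][:,:,::-1];t=load('top')['img'][:,:,::-1]
cv2.imwrite('pics/c1.png',cv2.resize(s[280:430,290:490],None,fx=4,fy=4,interpolation=cv2.INTER_CUBIC))
a=cv2.resize(s[110:235,200:330],(416,400),interpolation=cv2.INTER_CUBIC)
b=cv2.resize(t[190:260,130:270],(384,192),interpolation=cv2.INTER_CUBIC)
b=cv2.resize(t[190:260,130:265],None,fx=6,fy=6,interpolation=cv2.INTER_CUBIC)[:, :800]
c=cv2.resize(t[240:320,290:490],None,fx=4,fy=4,interpolation=cv2.INTER_CUBIC)
x=np.zeros((600,800,3),np.uint8)
x[:400,:416]=a
x[0:280,416:800]=cv2.resize(t[190:260,135:231+0],(384,280),interpolation=cv2.INTER_CUBIC)
x[280:600,0:800]=np.where(np.ones((320,800,1),bool),c,c)
x[:280,:291]=cv2.resize(s[110:235,200:330],(291,280),interpolation=cv2.INTER_CUBIC)
x[:280,291:]=cv2.resize(t[190:260,137:264],(509,280),interpolation=cv2.INTER_CUBIC)
cv2.imwrite('pics/c2.png',x)
E
```

```text
(no output)
```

View pics/c1.png

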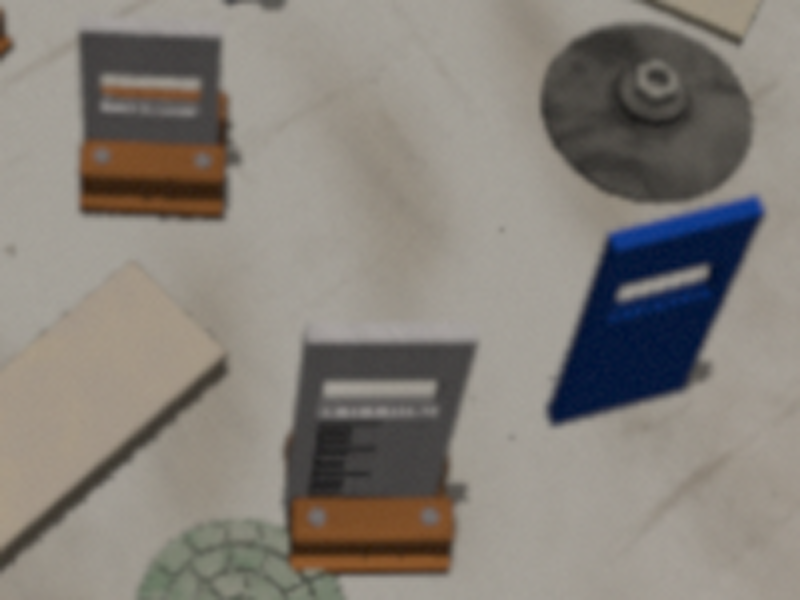

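View pics/c2.png

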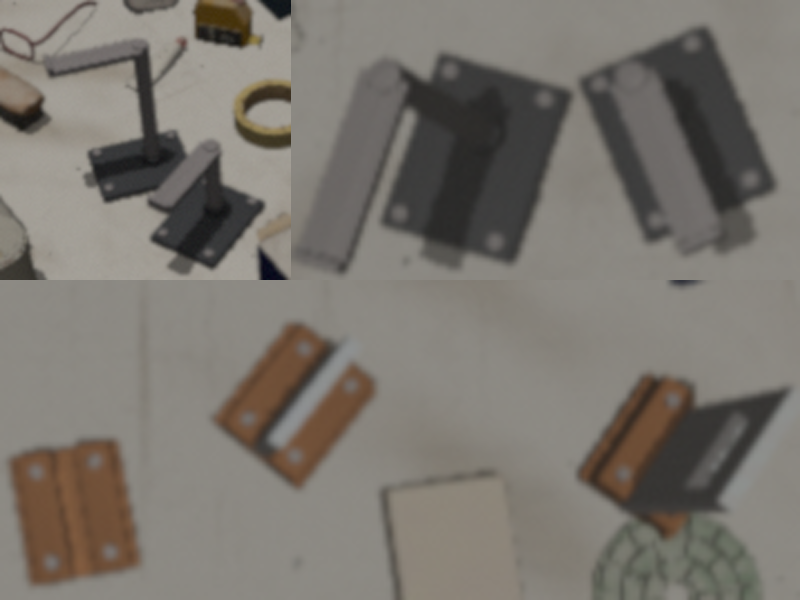

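The crops confirm the identities:
- **A, long gauge:** ladder below the eye at scene (375,395), so its marked face points to the scene camera.
- **B, short gauge:** shorter, with no fan above the eye at scene (328,295), so its plain face points to the camera.
- **C:** blue, the decoy.
- **Stands:** the tall one is on the left in both views, the low one on the right.

Next I'll convert these to positions.

```bash
python3 - <<'E'
from h import *
S=load('scene');T=load('top')
st=lambda x,y:(137+(x-291)/4.008,190+y/4.)
re=lambda x,y:(290+x/4.,240+(y-280)/4.)
g=lambda x,y:(290+x/4.,280+y/4.)
def rep(n,s,f,pts,z):
    p=np.array([onz(s,*f(*q),z) for q in pts]);d=np.roll(p,-1,0)-p
    print(n,(p[:,:2]*1e3).round().tolist(),'c',(p.mean(0)*1e3).round(),'len',(np.linalg.norm(d,axis=1)*1e3).round(),'ang',np.degrees(np.arctan2(d[:,1],d[:,0])).round(1))
rep('tallfoot',T,st,[(440,52),(572,95),(512,264),(383,222)],.01)
rep('lowfoot',T,st,[(705,25),(777,187),(648,243),(580,80)],.01)
rep('tallbar',T,st,[(320,266),(385,70)],.182)
rep('lowbar',T,st,[(700,245),(632,70)],.112)
rep('short rest',T,re,[(297,320),(376,385),(298,488),(214,418)],.034)
rep('spare',T,re,[(10,457),(117,440),(140,570),(32,585)],.034)
rep('long top scene',S,g,[(305,340),(477,342)],.19)
rep('short top scene',S,g,[(80,32),(220,38)],.13)
rep('long top topcam',T,re,[(790,388),(723,510)],.19)
rep('short top topcam',T,re,[(350,345),(272,448)],.13)
E
```

```text
tallfoot [[659.0, 320.0], [632.0, 239.0], [531.0, 272.0], [556.0, 349.0]] c [595. 295.  10.] len [ 85. 107.  81. 107.] ang [-108.3  162.4   72.   -15.9]
lowfoot [[675.0, 161.0], [577.0, 116.0], [543.0, 192.0], [642.0, 235.0]] c [609. 176.  10.] len [108.  83. 107.  81.] ang [-155.5  113.8   23.8  -65.6]
tallbar [[513.0, 319.0], [612.0, 292.0]] c [562. 305. 182.] len [103. 103.] ang [-15.6 164.4]
lowbar [[531.0, 143.0], [626.0, 182.0]] c [578. 163. 112.] len [103. 103.] ang [  22.2 -157.8]
short rest [[542.0, -133.0], [504.0, -178.0], [445.0, -132.0], [485.0, -85.0]] c [ 494. -132.   34.] len [59. 75. 62. 75.] ang [-130.   142.    49.9  -40.7]
spare [[463.0, 33.0], [473.0, -29.0], [399.0, -42.0], [391.0, 20.0]] c [431.  -5.  34.] len [62. 75. 62. 74.] ang [ -81.1 -170.1   97.6   10.1]
long top scene [[433.0, -328.0], [489.0, -370.0]] c [ 461. -349.  190.] len [70. 70.] ang [-36.9 143.1]
short top scene [[467.0, -115.0], [520.0, -158.0]] c [ 493. -137.  130.] len [68. 68.] ang [-38.8 141.2]
long top topcam [[490.0, -361.0], [430.0, -324.0]] c [ 460. -342.  190.] len [70. 70.] ang [148.7 -31.3]
short top topcam [[517.0, -151.0], [464.0, -109.0]] c [ 491. -130.  130.] len [68. 68.] ang [142.2 -37.8]
```

Measured sizes match the given ones: feet 108x83, plates 68–70, bar 103. I'll do the long gauge first, moving to a hover above it.

Request:
send_rows([
  [[19.8, 16.7, -5.4, 0, 0, 0], [19.8, 16.7, -5.4, 0, 0, 0], [19.8, 16.7, -5.4, 0, 0, 0], [19.8, 16.7, -5.4, 0, 0, 0], [19.8, 16.7, -5.4, 0, 0, 0], [19.8, 16.7, -5.4, 0, 0, 0], [19.8, 16.7, -5.4, 0, 0, 0]],
])

```text
clock: 0.73
tool_pos: [0.3717, 0.3965, 0.2823]
orientation: [-179.9, -0.0, -21.6]
force: [-1.0, 1.0, -0.1]
opening: 0.0875
gripper_force: 0.0
```

Request:
send_rows([
  [[21.3, 18.5, -5, 0, 0, 0], [21.3, 18.5, -5, 0, 0, 0], [21.3, 18.5, -5, 0, 0, 0], [21.3, 18.5, -5, 0, 0, 0], [21.3, 18.5, -5, 0, 0, 0], [21.3, 18.5, -5, 0, 0, 0], [21.3, 18.5, -5, 0, 0, 0]],
])

```text
clock: 1.32
tool_pos: [0.5012, 0.1479, 0.3312]
orientation: [-180.0, -0.0, -21.5]
force: [1.1, 0.2, 0.3]
opening: 0.0877
gripper_force: 0.0
```

Request:
send_rows([
  [[11.8, 24.4, 0, 0, 0, 0], [11.8, 24.4, 0, 0, 0, 0], [11.8, 24.4, 0, 0, 0, 0], [11.8, 24.4, 0, 0, 0, 0], [11.8, 24.4, 0, 0, 0, 0], [11.8, 24.4, 0, 0, 0, 0], [11.8, 24.4, 0, 0, 0, 0]],
])

```text
clock: 1.9
tool_pos: [0.5208, -0.1236, 0.3304]
orientation: [180.0, 0.0, -21.6]
force: [-0.6, 1.3, -0.1]
opening: 0.0875
gripper_force: 0.0
```

Request:
send_rows([
  [[2.8, 23, 1, 0, 0, 14.5], [2.8, 23, 1, 0, 0, 14.5], [2.8, 23, 1, 0, 0, 14.5], [2.8, 23, 1, 0, 0, 14.5], [2.8, 23, 1, 0, 0, 14.5], [2.8, 23, 1, 0, 0, 14.5], [2.8, 23, 1, 0, 0, 14.5], [2.8, 23, 1, 0, 0, 14.5]],
])

```text
clock: 2.57
tool_pos: [0.4623, -0.3456, 0.3197]
orientation: [180.0, 0.1, -36.1]
force: [-0.4, 0.6, -0.8]
opening: 0.0875
gripper_force: 0.0
```

```bash
python3 - <<'E'
from h import *
s=snap('wrist','w1.png');print(ctrl.get_obs()['joint_pos'].round(1))
for X in([.462,-.344,.19],[.462,-.344,.034]): print(proj(s,X).round())
E
```

```text
[-17.3   8.7  -3.2  -0.  -78.2  71.2]
[318. 233.]
[319. 204.]
```

View pics/w1.png

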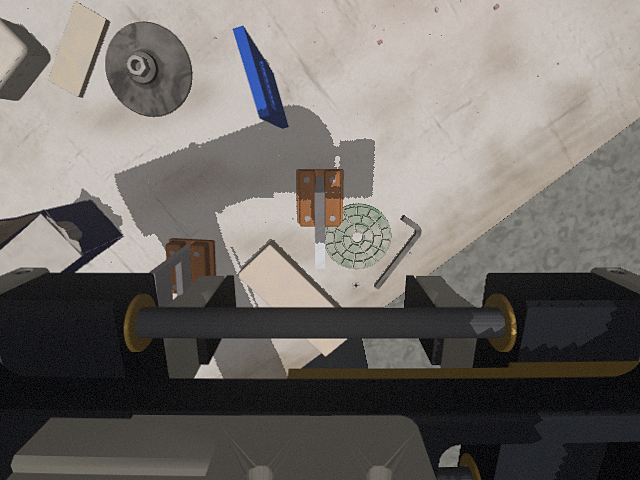

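The wrist view shows the long gauge's top edge at column 320, rows 190–268, with the rest centred at (320,198). That is aligned to the fingers and within about 3 mm of my estimate. Next I go down, grip and lift.

Request:
send_rows([
  [[0.3, 0.1, 16.4, 0, 0, 0], [0.3, 0.1, 16.4, 0, 0, 0], [0.3, 0.1, 16.4, 0, 0, 0], [0.3, 0.1, 16.4, 0, 0, 0], [0.3, 0.1, 16.4, 0, 0, 0], [0.3, 0.1, 16.4, 0, 0, 0]],
])

```text
clock: 3.12
tool_pos: [0.4645, -0.3459, 0.1559]
orientation: [179.9, 0.2, -35.9]
force: [0.6, -0.3, 2.2]
opening: 0.0875
gripper_force: 0.0
```

Request:
send_rows([
  [[0, 0, 0, 0, 0, 0], [0, 0, 0, 0, 0, 0], [0, 0, 0, 0, 0, 0], [0, 0, 0, 0, 0, 0], [0, 0, 0, 0, 0, 0], [0, 0, 0, 0, 0, 0], [0, 0, 0, 0, 0, 0], [0, 0, 0, 0, 0, 0]],
], fingers=0)

```text
clock: 3.78
tool_pos: [0.4649, -0.3471, 0.1567]
orientation: [-180.0, -0.0, -36.0]
force: [0.4, 0.4, -0.3]
opening: 0.0399
gripper_force: 0.0
```

Request:
send_rows([
  [[0, 0, 0, 0, 0, 0], [0, 0, 0, 0, 0, 0], [0, 0, 0, 0, 0, 0], [0, 0, 0, 0, 0, 0]],
])

```text
clock: 4.12
tool_pos: [0.4649, -0.347, 0.1565]
orientation: [180.0, 0.0, -36.0]
force: [-0.4, 0.1, -0.1]
opening: 0.0126
gripper_force: 0.0
```

Request:
send_rows([
  [[0, 0, 0, 0, 0, 0], [0, 0, 0, 0, 0, 0], [0, 0, 0, 0, 0, 0], [0, 0, 0, 0, 0, 0]],
])

```text
clock: 4.45
tool_pos: [0.4649, -0.347, 0.1565]
orientation: [180.0, 0.0, -36.0]
force: [-0.4, 0.2, -0.2]
opening: 0.0087
gripper_force: 30.0
```

Request:
send_rows([
  [[0, 0, -3, 0, 0, 0], [0, 0, -6, 0, 0, 0], [0, 0, -9, 0, 0, 0], [0, 0, -12, 0, 0, 0], [0, 0, -15.4, 0, 0, 0], [0, 0, -15.4, 0, 0, 0]],
])

```text
clock: 4.95
tool_pos: [0.4669, -0.3487, 0.3179]
orientation: [-180.0, -0.6, -35.9]
force: [1.8, -1.1, -0.5]
opening: 0.0088
gripper_force: 30.0
```

```bash
cat >> h.py <<'E'
def chain(p,wps):
    # p,wps: x,y,z mm, yaw deg -> rows in cm/deg in tool axes
    for q in wps:
        a=np.radians(p[3]);d=np.array(q[:3])-p[:3]
        r=[d[0]*np.cos(a)+d[1]*np.sin(a),d[0]*np.sin(a)-d[1]*np.cos(a),-d[2]]
        print(q,'->',(np.array(r)/10).round(2),'turn',round(p[3]-q[3],1),'rows',max(np.linalg.norm(d)/41.7,abs(p[3]-q[3])/7.16).round(1));p=q
E
python3 - <<'E'
from h import *
o=ctrl.get_obs();print(o['tool_pos'],o['orientation'],o['opening'],o['gripper_force'],o['force'],o['joint_pos'].round(1))
S=load('scene');T=load('top')
st=lambda x,y:(137+(x-291)/4.008,190+y/4.)
sc=lambda x,y:(200+x*130/291,110+y*125/280)
# bar ends across two views (outer end of bar top)
print('tall tip',tri(T,st(320,266),S,sc(52,68)),'post top',tri(T,st(388,72),S,sc(138,46)))
print('low tip',tri(T,st(700,247),S,sc(166,205)),'post top',tri(T,st(631,72),S,sc(210,148)))
yt,yl=np.radians(-16.2),np.radians(23)
tall=np.array([552,308,175]);
u=np.array([np.cos(yt),np.sin(yt),0])
p=(*(o['tool_pos']*1e3).round(),-36)
G=22  # TCP above eye centre (mm)
A=-106.2
e=lambda x,dz:tuple((tall+u*x+[0,0,dz+G]).round(1))+(A,)
chain(p,[(530,-130,340,-71),(520,130,340,-106.2),e(-105,120),e(-105,3),e(8,3),e(8,-11)])
E
```

```text
[ 0.46692141 -0.34870291  0.31787246] [-179.96143239   -0.58605481  -35.94205557] 0.008763487818871764 29.99934285879135 [ 1.82181442 -1.06033977 -0.52244706] [-17.4   8.9  -3.3   0.2 -77.3  71.5]
tall tip [0.5170624  0.31850717 0.17845772] post top [0.61090107 0.29044556 0.18084746]
low tip [0.53628619 0.14014616 0.11000049] post top [0.62675223 0.18387326 0.1054605 ]
(530, -130, 340, -71) -> [ -7.78 -21.42  -2.2 ] turn 35 rows 5.5
(520, 130, 340, -106.2) -> [-24.91  -7.52   0.  ] turn 35.2 rows 6.2
(np.float64(451.2), np.float64(337.3), np.float64(317.0), -106.2) -> [-17.99  12.39   2.3 ] turn 0.0 rows 5.3
(np.float64(451.2), np.float64(337.3), np.float64(200.0), -106.2) -> [-0.   0.  11.7] turn 0.0 rows 2.8
(np.float64(559.7), np.float64(305.8), np.float64(200.0), -106.2) -> [ -0.  -11.3  -0. ] turn 0.0 rows 2.7
(np.float64(559.7), np.float64(305.8), np.float64(186.0), -106.2) -> [-0.   0.   1.4] turn 0.0 rows 0.3
```

Request:
send_rows([
  [[-0.8, -2.1, -0.3, 0, 0, 3.5], [-1.9, -5.4, -0.7, 0, 0, 8.8], [-3, -8.6, -1.2, 0, 0, 14], [-4.1, -11.8, -1.6, 0, 0, 19.3], [-5.2, -15, -2.1, 0, 0, 24.5], [-6.4, -18.2, -2.5, 0, 0, 29.8], [-7.2, -20.4, -2.8, 0, 0, 34], [-7.5, -21.4, -3, 0, 0, 35]],
])

```text
clock: 5.62
tool_pos: [0.5304, -0.1269, 0.3404]
orientation: [-180.0, 0.0, -71.1]
force: [-0.1, -0.4, -1.6]
opening: 0.0088
gripper_force: 30.0
```

Request:
send_rows([
  [[-2.5, -0.8, 0, 0, 0, 3.5], [-6.2, -1.9, 0, 0, 0, 8.8], [-10, -3, 0, 0, 0, 14], [-13.7, -4.1, 0, 0, 0, 19.3], [-17.4, -5.2, 0, 0, 0, 24.5], [-21.2, -6.4, 0, 0, 0, 29.8], [-23.8, -7.2, 0, 0, 0, 34], [-24.9, -7.5, 0, 0, 0, 35.2]],
])

```text
clock: 6.28
tool_pos: [0.5191, 0.1335, 0.3398]
orientation: [179.9, 0.0, -106.3]
force: [0.2, 1.2, -2.0]
opening: 0.0089
gripper_force: 30.0
```

Request:
send_rows([
  [[-2, 1.4, 0.3, 0, 0, 0], [-5, 3.4, 0.6, 0, 0, 0], [-8, 5.5, 1, 0, 0, 0], [-11, 7.6, 1.4, 0, 0, 0], [-14, 9.6, 1.8, 0, 0, 0], [-16.5, 11.4, 2.1, 0, 0, 0], [-18, 12.4, 2.3, 0, 0, 0], [-18, 12.4, 2.3, 0, 0, 0]],
])

```text
clock: 6.95
tool_pos: [0.4491, 0.3405, 0.3159]
orientation: [179.9, -0.1, -106.0]
force: [-0.2, -0.5, -2.1]
opening: 0.0091
gripper_force: 30.0
```

```bash
python3 - <<'E'
from h import *
s=snap('wrist','w2.png');o=ctrl.get_obs();print(o['tool_pos'],o['orientation'],o['joint_pos'].round(1))
u=np.array([np.cos(np.radians(-16.2)),np.sin(np.radians(-16.2)),0]);v=np.array([-u[1],u[0],0]);t=np.array([.554,.3073,.179])
for x in(-.036,.069):
  for y in(-.013,.013):print(proj(s,t+u*x+v*y).round())
E
```

```text
[0.44959206 0.33898634 0.31626741] [ 1.79937335e+02 -9.31709651e-02 -1.06029152e+02] [ 56.9   7.4  -5.2  -0.  -77.5 -72.9]
[239. 212.]
[240. 240.]
[123. 212.]
[128. 240.]
```

View pics/w2.png

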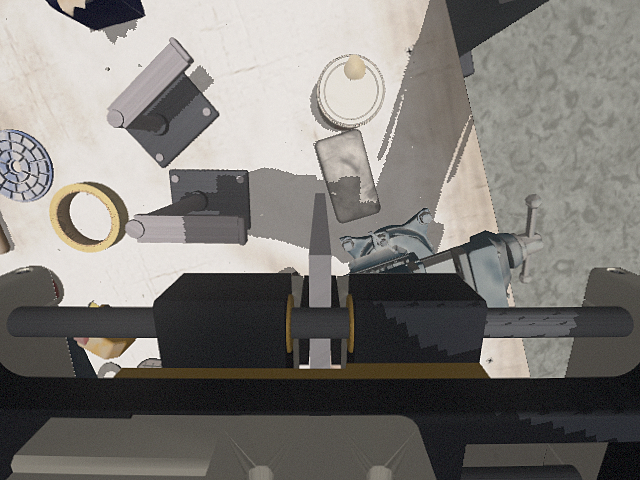

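The wrist view shows the tall bar at columns 130–248, rows 215–243. It runs level in the image, so it is parallel to the finger closing line, and it sits about 3 px below the prediction. The gauge hangs plumb at column 320, with its lower corner at row 193. Now I'll refine the lateral offset.

```bash
python3 - <<'E'
from h import *
s=load('wrist');g=cv2.cvtColor(s['img'],cv2.COLOR_RGB2GRAY).astype(float)
for c in(150,190,230):
    print(c,g[205:252,c-2:c+3].mean(1).round().astype(int).tolist())
print('gauge end col',g[185:200,320].tolist())
o=ctrl.get_obs();t=o['tool_pos'];a=np.radians(-106.05);tx=np.array([np.cos(a),np.sin(a),0])
print('corner pred',proj(s,t+tx*.035-[0,0,.1465]), 'eye/top', proj(s,t+tx*.035+[0,0,.034]))
u=np.array([np.cos(np.radians(-16.2)),np.sin(np.radians(-16.2)),0]);v=np.array([-u[1],u[0],0]);T0=np.array([.554,.3073,0])
for y in(-.013,.013):print('tip',proj(s,T0-u*.042+v*y+[0,0,.185]))
E
```

```text
150 [227, 227, 227, 228, 228, 234, 225, 139, 62, 62, 110, 180, 167, 167, 174, 172, 172, 172, 174, 175, 175, 170, 166, 169, 171, 171, 169, 174, 172, 168, 173, 173, 171, 163, 165, 166, 163, 172, 236, 229, 228, 228, 228, 228, 227, 227, 227]
190 [66, 66, 65, 66, 65, 66, 71, 83, 97, 72, 65, 108, 102, 101, 103, 102, 101, 105, 106, 107, 106, 105, 100, 101, 102, 103, 103, 100, 103, 101, 103, 105, 107, 100, 101, 99, 96, 104, 195, 237, 228, 227, 226, 226, 227, 227, 227]
230 [63, 61, 63, 62, 63, 63, 64, 63, 64, 61, 67, 85, 106, 102, 102, 103, 101, 102, 105, 107, 106, 106, 104, 101, 101, 102, 101, 100, 101, 101, 98, 102, 103, 101, 99, 99, 97, 95, 132, 232, 221, 218, 219, 218, 220, 219, 222]
gauge end col [140.0, 139.0, 135.0, 138.0, 145.0, 132.0, 144.0, 143.0, 98.0, 86.0, 88.0, 89.0, 85.0, 91.0, 90.0]
corner pred [319.45415242 188.3068574 ] eye/top [319.43411543 244.37816176]
tip [243.72040206 213.65622093]
tip [245.37737157 241.87080503]
```

Request:
send_rows([
  [[0.2, 0, 2, 0, 0, 0], [0.2, 0, 5, 0, 0, 0], [0.2, 0, 8, 0, 0, 0], [0.2, 0, 10.5, 0, 0, 0], [0.2, 0, 11.7, 0, 0, 0], [0.2, 0, 11.7, 0, 0, 0]],
])

```text
clock: 7.5
tool_pos: [0.4489, 0.3333, 0.1971]
orientation: [179.8, -0.3, -106.2]
force: [-0.3, -0.6, -2.4]
opening: 0.0089
gripper_force: 30.0
```

Request:
send_rows([
  [[0, -1, 0, 0, 0, 0], [0, -2.5, 0, 0, 0, 0], [0, -4, 0, 0, 0, 0], [0, -5.5, 0, 0, 0, 0], [0, -7.2, 0, 0, 0, 0], [0, -9, 0, 0, 0, 0], [0, -10.5, 0, 0, 0, 0], [0, -11.4, 0, 0, 0, 0]],
])

```text
clock: 8.17
tool_pos: [0.5619, 0.303, 0.2012]
orientation: [-179.9, 0.0, -106.2]
force: [0.4, -0.1, -2.4]
opening: 0.009
gripper_force: 30.0
```

```bash
python3 - <<'E'
from h import *
o=ctrl.get_obs();print(o['tool_pos'],o['orientation'],o['force'])
s=snap('scene');t=snap('top')
a=cv2.resize(s['img'][100:200,200:320,::-1],None,fx=4,fy=4,interpolation=cv2.INTER_CUBIC)
b=cv2.resize(snap('wrist')['img'][:,:,::-1],(320,240))
x=np.zeros((400,800,3),np.uint8);x[:400,:480]=a;x[:240,480:]=b;cv2.imwrite('pics/i1.png',x)
E
```

```text
[0.56191655 0.30304857 0.20118228] [-1.79947282e+02  3.95801221e-02 -1.06238307e+02] [ 0.41608872 -0.11537662 -2.3524706 ]
```

View pics/i1.png

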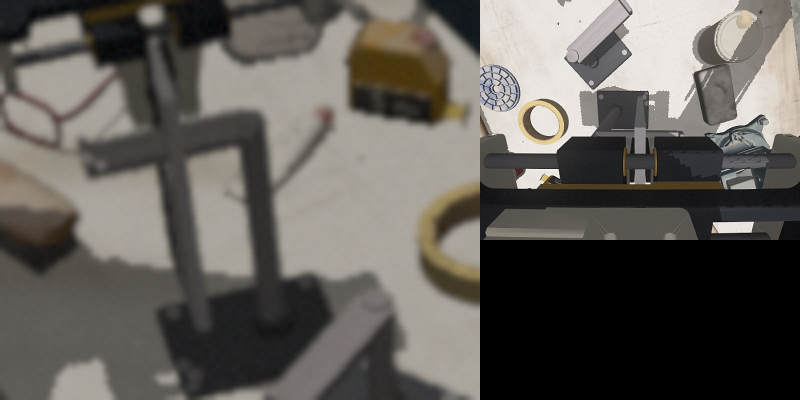

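The crop shows the gauge at crop column ~175, threaded over the bar between the upturned tip (90,155) and the post (260,200). There is no contact force. Next I lower it, let go a little and rise.

Request:
send_rows([
  [[0, 0, 0.5, 0, 0, 0], [0, 0, 1, 0, 0, 0], [0, 0, 1.4, 0, 0, 0], [0, 0, 1.6, 0, 0, 0], [0, 0, 1.6, 0, 0, 0], [0, 0, 1.6, 0, 0, 0]],
])

```text
clock: 8.82
tool_pos: [0.5593, 0.3041, 0.1845]
orientation: [-180.0, 0.0, -106.1]
force: [-1.2, 0.4, -1.7]
opening: 0.0087
gripper_force: 30.0
```

Request:
send_rows([
  [[0, 0, 0, 0, 0, 0], [0, 0, 0, 0, 0, 0], [0, 0, 0, 0, 0, 0], [0, 0, 0, 0, 0, 0], [0, 0, 0, 0, 0, 0], [0, 0, 0, 0, 0, 0]],
], fingers=0.35)

```text
clock: 9.32
tool_pos: [0.5597, 0.3038, 0.1846]
orientation: [-180.0, 0.0, -106.2]
force: [-0.1, -0.3, -0.5]
opening: 0.0305
gripper_force: 0.0
```

Request:
send_rows([
  [[0, 0, -0.5, 0, 0, 0], [0, 0, -1.5, 0, 0, 0], [0, 0, -3, 0, 0, 0], [0, 0, -5, 0, 0, 0], [0, 0, -8, 0, 0, 0], [0, 0, -11, 0, 0, 0], [0, 0, -14, 0, 0, 0], [0, 0, -14, 0, 0, 0]],
])

```text
clock: 9.98
tool_pos: [0.5619, 0.3046, 0.333]
orientation: [-179.6, 0.5, -106.1]
force: [0.5, 0.2, 0.6]
opening: 0.0306
gripper_force: 0.0
```

```bash
python3 - <<'E'
from h import *
o=ctrl.get_obs();print(o['tool_pos'],o['orientation'],o['force'],o['opening'])
chain((*(o['tool_pos']*1e3).round(),-106.2),[(520,130,330,-150),(530,-20,310,-190),(494,-133,260,-218)])
E
```

```text
[0.56194068 0.30462753 0.33302807] [-179.56953545    0.46509277 -106.14662521] [0.46870246 0.18227595 0.61900756] 0.030630637528794167Traceback (most recent call last):
  File "<stdin>", line 3, in <module>
  File "h.py", line 27, in chain
    print(q,'->',(np.array(r)/10).round(2),'turn',round(p[3]-q[3],1),'rows',max(np.linalg.norm(d)/41.7,abs(p[3]-q[3])/7.16).round(1));p=q
                                                                            ^^^^^^^^^^^^^^^^^^^^^^^^^^^^^^^^^^^^^^^^^^^^^^^^^^^^^
AttributeError: 'float' object has no attribute 'round'
```

```bash
sed -i 's/.round(1));p=q/);p=q/' h.py; python3 - <<'E'
from h import *
chain((560,304,325,-106.2),[(520,130,330,-150),(530,-20,310,-190),(494,-133,260,-218)])
E
```

```text
(520, 130, 330, -150) -> [17.83 -1.01 -0.5 ] turn 43.8 rows 6.117318435754189
(530, -20, 310, -190) -> [  6.63 -13.49   2.  ] turn 40 rows 5.58659217877095
(494, -133, 260, -218) -> [  1.58 -11.75   5.  ] turn 28 rows 3.910614525139665
```

Request:
send_rows([
  [[17.8, -1, -0.5, 0, 0, 43.8], [17.8, -1, -0.5, 0, 0, 43.8], [17.8, -1, -0.5, 0, 0, 43.8], [17.8, -1, -0.5, 0, 0, 43.8], [17.8, -1, -0.5, 0, 0, 43.8], [17.8, -1, -0.5, 0, 0, 43.8], [17.8, -1, -0.5, 0, 0, 43.8]],
], fingers=1)

```text
clock: 10.57
tool_pos: [0.5196, 0.1289, 0.3311]
orientation: [180.0, 0.1, -150.4]
force: [0.1, 1.0, -0.9]
opening: 0.0717
gripper_force: 0.0
```

Request:
send_rows([
  [[6.6, -13.5, 2, 0, 0, 40], [6.6, -13.5, 2, 0, 0, 40], [6.6, -13.5, 2, 0, 0, 40], [6.6, -13.5, 2, 0, 0, 40], [6.6, -13.5, 2, 0, 0, 40], [6.6, -13.5, 2, 0, 0, 40]],
])

```text
clock: 11.07
tool_pos: [0.5302, -0.0211, 0.3096]
orientation: [-180.0, -0.0, 169.7]
force: [0.3, 0.7, 0.3]
opening: 0.0878
gripper_force: 0.0
```

Request:
send_rows([
  [[1.6, -11.8, 5, 0, 0, 28], [1.6, -11.8, 5, 0, 0, 28], [1.6, -11.8, 5, 0, 0, 28], [1.6, -11.8, 5, 0, 0, 28], [1.6, -11.8, 5, 0, 0, 28], [1.6, -11.8, 5, 0, 0, 28]],
])

```text
clock: 11.57
tool_pos: [0.4944, -0.1333, 0.26]
orientation: [180.0, 0.0, 142.3]
force: [0.6, 0.3, 0.4]
opening: 0.0874
gripper_force: 0.0
```

```bash
python3 - <<'E'
from h import *
w=snap('wrist');o=ctrl.get_obs();t=o['tool_pos'];print(t,o['orientation'],o['joint_pos'].round(1))
a=np.radians(o['orientation'][2]);tx=np.array([np.cos(a),np.sin(a),0])
for d in(-.035,.035):print('plate end pred if centred',proj(w,[t[0]+tx[0]*d,t[1]+tx[1]*d,.13]).round(1))
s=snap('scene')
x=np.zeros((480,800,3),np.uint8);x[:,:480]=w['img'][:,80:560,::-1];x[:400,480:]=cv2.resize(s['img'][110:210,230:310,::-1],None,fx=4,fy=4,interpolation=cv2.INTER_CUBIC)
cv2.imwrite('pics/w3.png',x)
E
```

```text
[ 0.49477702 -0.13277258  0.26030444] [1.79961555e+02 5.74771821e-02 1.42381267e+02] [   7.     3.8  -16.5    0.   -69.6 -134.6]
plate end pred if centred [320.4 266.1]
plate end pred if centred [320.4 190.1]
```

View pics/w3.png

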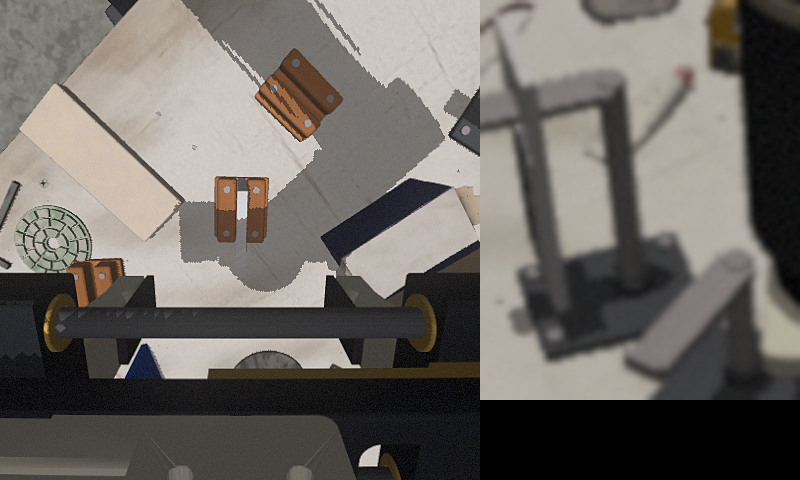

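Inset right: the long gauge hangs plumb on the tall bar. In the left wrist view, the short gauge's top edge is at full-frame column 322, with its near end at row 190, which matches the prediction. The carton's near corner is at about (402,237), so I'll check that the fingers clear it before going down.

```bash
python3 - <<'E'
from h import *
w=load('wrist');o=ctrl.get_obs();t=o['tool_pos'];a=np.radians(142.3);tx=np.array([np.cos(a),np.sin(a),0]);ty=np.array([np.sin(a),-np.cos(a),0])
def r(n,p):d=p-t;print(n,(p*1e3).round(),'tool x,y mm',round(d@tx*1e3),round(d@ty*1e3))
r('base',onz(w,402,237,0));r('rim1',onz(w,423,272,.147));r('rim2',onz(w,532,187,.147));r('base2',onz(w,486,180,0))
S=load('scene');T=load('top')
p=tri(S,(345,199),T,(285,190));r('flapL',p);print(p)
p=tri(S,(374,236),T,(342,192));r('flapR',p);print(p)
E
```

```text
base [594. -74.   0.] tool x,y mm -43 107
rim1 [577. -83. 147.] tool x,y mm -34 89
rim2 [569.  29. 147.] tool x,y mm 40 173
base2 [597.  51.   0.] tool x,y mm 31 207
flapL [667.  43. 120.] tool x,y mm -29 244
[0.66703656 0.04335587 0.11961769]
flapR [659. -78. 116.] tool x,y mm -96 143
[ 0.65858444 -0.07805993  0.11612952]
```

Request:
send_rows([
  [[0, 0.1, 2, 0, 0, 0], [0, 0.1, 5, 0, 0, 0], [0, 0.1, 9, 0, 0, 0], [0, 0.1, 12.5, 0, 0, 0], [0, 0.1, 15, 0, 0, 0], [0, 0.1, 16.3, 0, 0, 0], [0, 0.1, 16.3, 0, 0, 0]],
], fingers=0.6)

```text
clock: 12.25
tool_pos: [0.4933, -0.1313, 0.0939]
orientation: [-179.8, -0.2, 142.3]
force: [0.2, 0.2, -0.5]
opening: 0.0534
gripper_force: 0.0
```

Request:
send_rows([
  [[0, 0, 0, 0, 0, 0], [0, 0, 0, 0, 0, 0], [0, 0, 0, 0, 0, 0], [0, 0, 0, 0, 0, 0], [0, 0, 0, 0, 0, 0], [0, 0, 0, 0, 0, 0], [0, 0, 0, 0, 0, 0], [0, 0, 0, 0, 0, 0]],
], fingers=0)

```text
clock: 12.92
tool_pos: [0.4946, -0.1326, 0.0969]
orientation: [180.0, 0.0, 142.0]
force: [-0.5, 0.0, 2.7]
opening: 0.0085
gripper_force: 30.0
```

Request:
send_rows([
  [[0, 0, 0, 0, 0, 0], [0, 0, 0, 0, 0, 0], [0, 0, 0, 0, 0, 0]],
])

```text
clock: 13.17
tool_pos: [0.4946, -0.1326, 0.0969]
orientation: [180.0, 0.0, 142.0]
force: [-0.9, 0.7, 4.6]
opening: 0.0087
gripper_force: 30.0
```

```bash
python3 - <<'E'
from h import *
o=ctrl.get_obs();print(o['tool_pos'],o['orientation'],o['opening'],o['gripper_force'],o['force'])
t=o['tool_pos']*1e3;T=load('top')
yl=np.radians(22.8);u=np.array([np.cos(yl),np.sin(yl),0]);low=np.array([568,159,105]);G=t[2]-75;A=22.8-90
e=lambda x,dz:tuple((low+u*x+[0,0,dz+G]).round(1).tolist())+(A,)
p=t.round(1).tolist()+[-218]
chain(p,[(*p[:2],300,-218),(490,-90,300,-168),(470,0,300,-118),e(-110,110),e(-110,3),e(5,3),e(5,-11)])
E
```

```text
[ 0.49462144 -0.13256871  0.09685395] [1.79996340e+02 1.79033224e-02 1.42034969e+02] 0.008680637272986916 29.979570508003235 [-0.94877149  0.7320442   4.55565363]
(494.6, -132.6, 300, -218) -> [  0.     0.   -20.31] turn 0 rows 4.870503597122302
(490, -90, 300, -168) -> [ 2.99  3.07 -0.  ] turn -50 rows 6.983240223463687
(470, 0, 300, -118) -> [0.09 9.22 0.  ] turn -50 rows 6.983240223463687
(466.6, 116.4, 236.9, -67.2) -> [-10.12   5.76   6.31] turn -50.8 rows 7.094972067039105
(466.6, 116.4, 129.9, -67.2) -> [ 0.  -0.  10.7] turn 0.0 rows 2.565947242206235
(572.6, 160.9, 129.9, -67.2) -> [ 1.00e-02 -1.15e+01 -0.00e+00] turn 0.0 rows 2.7568813004081716
(572.6, 160.9, 115.9, -67.2) -> [ 0.  -0.   1.4] turn 0.0 rows 0.3357314148681055
```

Request:
send_rows([
  [[0, 0, -2, 0, 0, 0], [0, 0, -5, 0, 0, 0], [0, 0, -9, 0, 0, 0], [0, 0, -13, 0, 0, 0], [0, 0, -17, 0, 0, 0], [0, 0, -19.5, 0, 0, 0], [0, 0, -20.3, 0, 0, 0]],
])

```text
clock: 13.75
tool_pos: [0.496, -0.1327, 0.3042]
orientation: [179.8, 0.3, 142.0]
force: [0.4, 0.6, -0.7]
opening: 0.009
gripper_force: 30.0
```

Request:
send_rows([
  [[0.4, 0.4, 0, 0, 0, -6], [0.8, 0.8, 0, 0, 0, -13], [1.2, 1.2, 0, 0, 0, -20], [1.6, 1.6, 0, 0, 0, -27], [2, 2, 0, 0, 0, -34], [2.4, 2.4, 0, 0, 0, -41], [2.8, 2.8, 0, 0, 0, -47], [3, 3.1, 0, 0, 0, -50]],
])

```text
clock: 14.42
tool_pos: [0.4892, -0.0891, 0.2982]
orientation: [180.0, -0.1, -167.6]
force: [0.1, 0.7, -1.5]
opening: 0.0091
gripper_force: 30.0
```

Request:
send_rows([
  [[0, 1, 0, 0, 0, -6], [0, 2.3, 0, 0, 0, -13], [0, 3.6, 0, 0, 0, -20], [0, 4.9, 0, 0, 0, -27], [0.1, 6.2, 0, 0, 0, -34], [0.1, 7.5, 0, 0, 0, -41], [0.1, 8.7, 0, 0, 0, -47], [0.1, 9.2, 0, 0, 0, -50]],
])

```text
clock: 15.08
tool_pos: [0.469, 0.0012, 0.2983]
orientation: [179.9, -0.0, -117.6]
force: [0.4, -0.3, -1.3]
opening: 0.009
gripper_force: 30.0
```

Request:
send_rows([
  [[-1.2, 0.7, 0.8, 0, 0, -6], [-2.6, 1.5, 1.6, 0, 0, -13], [-4, 2.3, 2.5, 0, 0, -20], [-5.4, 3.1, 3.4, 0, 0, -27], [-6.8, 3.9, 4.3, 0, 0, -34], [-8.2, 4.7, 5.2, 0, 0, -41], [-9.5, 5.4, 6, 0, 0, -47.5], [-10.1, 5.8, 6.3, 0, 0, -50.8]],
])

```text
clock: 15.75
tool_pos: [0.4648, 0.1175, 0.234]
orientation: [179.8, 0.0, -66.8]
force: [0.6, 0.0, -1.4]
opening: 0.0087
gripper_force: 30.0
```

Request:
send_rows([
  [[0, 0, 0, 0, 0, 0], [0, 0, 0, 0, 0, 0]],
])

```text
clock: 15.92
tool_pos: [0.4653, 0.1165, 0.2355]
orientation: [179.9, -0.0, -67.2]
force: [0.5, -0.1, -0.9]
opening: 0.0089
gripper_force: 30.0
```

```bash
python3 - <<'E'
from h import *
s=snap('wrist','w4.png');o=ctrl.get_obs();t=o['tool_pos'];print(t,o['orientation'],o['joint_pos'].round(1))
yl=np.radians(22.8);u=np.array([np.cos(yl),np.sin(yl),0]);v=np.array([-u[1],u[0],0]);low=np.array([.568,.159,0])
for x,z in((-.042,.115),(.06,.111)):print([proj(s,low+u*x+v*y+[0,0,z]).round(1).tolist() for y in(-.013,.013)])
a=np.radians(o['orientation'][2]);tx=np.array([np.cos(a),np.sin(a),0])
print('gauge near end low/top',proj(s,t+tx*.035-[0,0,.0869]),proj(s,t+tx*.035+[0,0,.0331]))
E
```

```text
[0.46560553 0.11631507 0.23603522] [ 1.79931550e+02 -1.20697358e-02 -6.72792683e+01] [ 37.6   1.5 -22.2  -0.  -66.4 -14.9]
[[239.2, 219.0], [241.2, 248.0]]
[[124.0, 218.2], [128.6, 246.7]]
gauge near end low/top [319.70458374 199.88269065] [320.16143755 247.22295423]
```

View pics/w4.png

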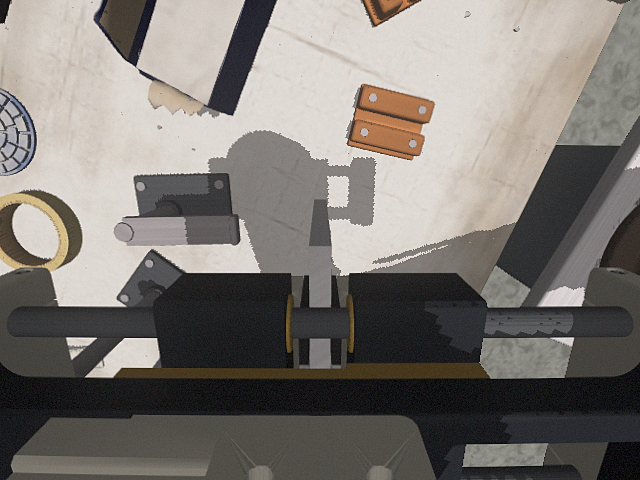

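The low bar is at columns 118–238, rows 216–243, about 3 mm toward the image top from prediction. The gauge ends at rows 200/247, centred on the TCP. I shift 3 mm sideways, go down and thread it.

Request:
send_rows([
  [[0.3, 0, 2, 0, 0, 0], [0.3, 0, 5, 0, 0, 0], [0.3, 0, 8, 0, 0, 0], [0.3, 0, 10, 0, 0, 0], [0.3, 0, 10.6, 0, 0, 0], [0.3, 0, 10.6, 0, 0, 0], [0.3, 0, 10.6, 0, 0, 0]],
])

```text
clock: 16.55
tool_pos: [0.4678, 0.1137, 0.1315]
orientation: [-180.0, -0.0, -67.2]
force: [0.4, 0.3, -0.7]
opening: 0.0089
gripper_force: 30.0
```

Request:
send_rows([
  [[0, -1, 0, 0, 0, 0], [0, -2.5, 0, 0, 0, 0], [0, -4, 0, 0, 0, 0], [0, -5.6, 0, 0, 0, 0], [0, -7.3, 0, 0, 0, 0], [0, -9, 0, 0, 0, 0], [0, -10.5, 0, 0, 0, 0], [0, -11.6, 0, 0, 0, 0]],
])

```text
clock: 17.22
tool_pos: [0.5766, 0.1599, 0.1321]
orientation: [-179.8, 0.0, -67.2]
force: [0.5, 0.5, -1.2]
opening: 0.009
gripper_force: 30.0
```

Request:
send_rows([
  [[0, 0, 0, 0, 0, 0], [0, 0, 0, 0, 0, 0]],
])

```text
clock: 17.38
tool_pos: [0.5746, 0.159, 0.131]
orientation: [-180.0, 0.0, -67.2]
force: [-0.1, -0.8, -1.2]
opening: 0.0089
gripper_force: 30.0
```

Request:
send_rows([
  [[0, 0, 0.5, 0, 0, 0], [0, 0, 1, 0, 0, 0], [0, 0, 1.4, 0, 0, 0], [0, 0, 1.5, 0, 0, 0], [0, 0, 1.5, 0, 0, 0], [0, 0, 1.5, 0, 0, 0]],
])

```text
clock: 17.88
tool_pos: [0.5739, 0.1588, 0.1156]
orientation: [180.0, -0.0, -67.2]
force: [0.3, -0.4, -1.5]
opening: 0.0087
gripper_force: 30.0
```

```bash
python3 - <<'E'
from h import *
o=ctrl.get_obs();print(o['tool_pos'],o['force'])
s=snap('scene')['img'][130:230,220:340,::-1];t=snap('top')['img'][180:270,130:230,::-1]
x=np.zeros((400,800,3),np.uint8);x[:,:480]=cv2.resize(s,(480,400),interpolation=cv2.INTER_CUBIC);x[:288,480:]=cv2.resize(t,(320,288),interpolation=cv2.INTER_CUBIC)
cv2.imwrite('pics/i2.png',x)
E
```

```text
[0.57387686 0.15878491 0.11556813] [ 0.25493055 -0.39980408 -1.54986472]
```

View pics/i2.png

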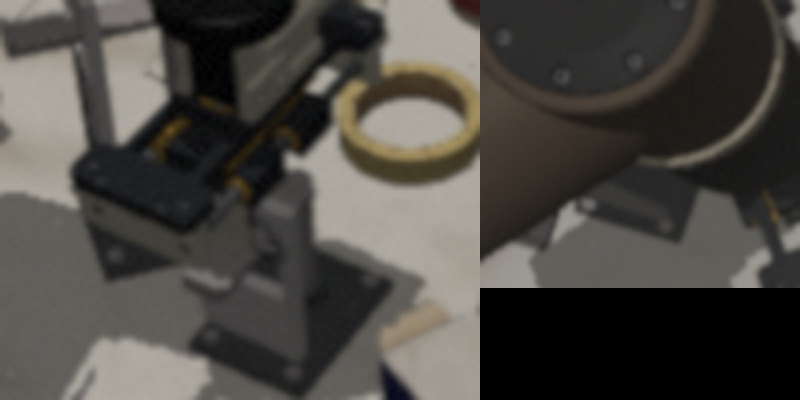

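The crop shows the plate on the bar with the tip sticking out at (215,280) and no contact force. I let go and rise.

Request:
send_rows([
  [[0, 0, 0, 0, 0, 0], [0, 0, 0, 0, 0, 0], [0, 0, 0, 0, 0, 0], [0, 0, 0, 0, 0, 0], [0, 0, 0, 0, 0, 0], [0, 0, 0, 0, 0, 0]],
], fingers=0.35)

```text
clock: 18.48
tool_pos: [0.574, 0.1588, 0.1156]
orientation: [-180.0, -0.0, -67.2]
force: [-0.5, 0.2, -0.1]
opening: 0.0307
gripper_force: 0.0
```

Request:
send_rows([
  [[0, 0, -0.5, 0, 0, 0], [0, 0, -1.5, 0, 0, 0], [0, 0, -3, 0, 0, 0], [0, 0, -5, 0, 0, 0], [0, 0, -8, 0, 0, 0], [0, 0, -11, 0, 0, 0], [0, 0, -15, 0, 0, 0], [0, 0, -19, 0, 0, 0]],
])

```text
clock: 19.15
tool_pos: [0.5734, 0.1584, 0.3081]
orientation: [180.0, -0.0, -67.2]
force: [1.4, 1.2, -0.1]
opening: 0.0305
gripper_force: 0.0
```

Request:
send_rows([
  [[24, 10, -4, 0, 0, 0], [24, 10, -4, 0, 0, 0], [24, 10, -4, 0, 0, 0], [24, 10, -4, 0, 0, 0], [24, 10, -4, 0, 0, 0], [24, 10, -4, 0, 0, 0], [24, 10, -4, 0, 0, 0], [24, 10, -4, 0, 0, 0]],
])

```text
clock: 19.82
tool_pos: [0.5747, -0.1045, 0.3474]
orientation: [-179.9, -0.1, -67.4]
force: [-0.2, 0.9, -0.3]
opening: 0.0304
gripper_force: 0.0
```

```bash
python3 - <<'E'
from h import *
T=snap('top');S=snap('scene');g=T['img'].astype(int)
def pr(n,o,yaw,L,zb,x,eye):
    u=np.array([np.cos(yaw),np.sin(yaw),0]);v=np.array([-u[1],u[0],0]);ztop=zb-.012+.055
    b=[]
    for cam,nm in((T,'top'),(S,'scene')):
        print(n,nm,[proj(cam,o+u*(x+dx)+v*dy+[0,0,ztop]).round(1).tolist() for dx,dy in((-.0045,-.035),(-.0045,.035))],'eye',proj(cam,o+u*(x-.0045)+[0,0,zb-.012]).round(1).tolist())
pr('long',np.array([.5545,.3085,0]),np.radians(-16.2),.18,.175,.006,0)
pr('short',np.array([.567,.156,0]),np.radians(22.8),.12,.105,.007,0)
# marks: darkness of the top-visible face, rows
gray=lambda s:cv2.cvtColor(s['img'],cv2.COLOR_RGB2GRAY)
sh=S['img']
G=gray(T);print('top: around short'); 
for r in range(225,258,2): print(r,G[r,222:262:2].tolist())
print('long')
for r in range(205,250,2): print(r,G[r,124:176:3].tolist())
E
```

```text
long top [[161.3, 237.2], [127.0, 227.2]] eye [154.3, 236.3]
long scene [[239.3, 132.1], [232.4, 114.2]] eye [238.7, 141.5]
short top [[245.5, 224.3], [214.0, 237.3]] eye [234.6, 234.7]
short scene [[291.1, 185.3], [265.4, 174.0]] eye [279.7, 196.6]
top: around short
225 [81, 80, 76, 75, 72, 69, 62, 57, 52, 51, 48, 48, 46, 46, 57, 75, 126, 137, 138, 138]
227 [81, 79, 77, 75, 72, 69, 64, 57, 53, 50, 49, 47, 46, 48, 61, 68, 110, 137, 138, 138]
229 [81, 81, 78, 75, 72, 69, 64, 58, 54, 50, 49, 47, 47, 48, 73, 72, 86, 133, 137, 138]
231 [82, 79, 78, 75, 73, 70, 65, 59, 54, 49, 48, 47, 45, 48, 76, 82, 71, 117, 137, 138]
233 [82, 80, 78, 75, 72, 69, 65, 59, 55, 51, 49, 48, 46, 49, 78, 90, 73, 92, 133, 138]
235 [81, 80, 78, 76, 72, 70, 66, 59, 54, 51, 49, 48, 46, 53, 112, 104, 74, 72, 119, 137]
237 [82, 80, 79, 76, 73, 70, 65, 60, 55, 50, 49, 47, 47, 53, 99, 82, 72, 88, 124, 136]
239 [82, 80, 78, 76, 73, 70, 65, 61, 54, 51, 49, 48, 46, 50, 97, 142, 124, 132, 137, 137]
241 [82, 80, 79, 77, 73, 70, 66, 61, 56, 50, 49, 47, 46, 53, 160, 197, 166, 151, 174, 173]
243 [81, 80, 80, 76, 73, 69, 67, 6
[... 1769 characters left out ...]
92, 93]
233 [89, 91, 93, 93, 94, 94, 94, 92, 93, 94, 93, 93, 94, 93, 92, 92, 93, 93]
235 [90, 91, 93, 93, 95, 94, 94, 94, 93, 93, 93, 94, 93, 93, 93, 93, 93, 92]
237 [89, 90, 93, 94, 95, 94, 94, 93, 94, 93, 93, 93, 92, 93, 93, 93, 93, 93]
239 [89, 91, 94, 93, 94, 94, 93, 93, 94, 94, 93, 93, 93, 93, 93, 93, 93, 93]
241 [88, 91, 92, 93, 94, 94, 94, 95, 93, 94, 93, 93, 93, 93, 94, 93, 93, 93]
243 [88, 90, 93, 93, 93, 94, 94, 93, 94, 94, 94, 93, 94, 94, 94, 93, 93, 92]
245 [87, 90, 92, 94, 94, 94, 94, 94, 93, 93, 94, 93, 94, 93, 94, 94, 93, 92]
247 [87, 90, 91, 93, 94, 94, 94, 93, 94, 93, 93, 94, 94, 94, 93, 94, 93, 93]
249 [87, 89, 92, 93, 94, 94, 93, 93, 93, 94, 93, 94, 94, 94, 94, 93, 94, 93]
```

```bash
python3 - <<'E'
from h import *
S=load('scene');G=cv2.cvtColor(S['img'],cv2.COLOR_RGB2GRAY)
def grid(n,o,yaw,zb,x,L):
    u=np.array([np.cos(yaw),np.sin(yaw),0]);v=np.array([-u[1],u[0],0]);print(n)
    for dz in range(62,55-L-8,-7):
        row=[]
        for dy in range(-42,43,6):
            p=proj(S,o+u*(x-.0045)+v*dy/1e3+[0,0,zb-.012+dz/1e3]);row.append(int(cv2.getRectSubPix(G,(1,1),(float(p[0]),float(p[1])))[0,0]))
        print('%4d'%dz,row)
grid('long',np.array([.5545,.3085,0]),np.radians(-16.2),.175,.006,180)
grid('short',np.array([.567,.156,0]),np.radians(22.8),.105,.007,120)
E
```

```text
long
  62 [91, 114, 120, 116, 116, 123, 120, 126, 134, 138, 137, 127, 154, 168, 169]
  55 [69, 73, 87, 96, 98, 91, 102, 107, 112, 123, 130, 137, 117, 134, 164]
  48 [71, 71, 72, 75, 75, 84, 82, 87, 96, 102, 123, 131, 140, 126, 106]
  41 [69, 74, 75, 76, 77, 73, 75, 83, 83, 98, 105, 127, 139, 147, 143]
  34 [78, 71, 77, 83, 83, 85, 81, 76, 86, 94, 108, 111, 132, 147, 156]
  27 [77, 83, 80, 72, 91, 94, 95, 93, 87, 94, 107, 121, 127, 134, 154]
  20 [78, 80, 85, 96, 74, 95, 105, 104, 105, 101, 106, 119, 133, 146, 138]
  13 [81, 80, 85, 84, 100, 87, 84, 112, 112, 113, 112, 120, 133, 144, 159]
   6 [79, 88, 80, 84, 82, 92, 111, 77, 111, 118, 117, 118, 128, 146, 153]
  -1 [68, 74, 85, 77, 77, 81, 81, 102, 76, 94, 120, 120, 120, 128, 151]
  -8 [69, 67, 67, 76, 74, 66, 74, 70, 93, 85, 77, 117, 121, 120, 124]
 -15 [67, 66, 65, 63, 67, 67, 55, 69, 69, 88, 94, 67, 99, 121, 121]
 -22 [69, 67, 63, 61, 60, 60, 60, 57, 67, 78, 91, 106, 79, 81, 117]
 -29 [67, 67, 66, 59, 56, 56, 58, 58, 66, 74, 91, 103, 121, 103, 69]
 -36 [69, 66, 65, 64, 57, 51, 51, 60, 60, 76, 91, 107, 118, 135, 127]
 -43 [68, 67, 
[... 1580 characters left out ...]
70, 63, 63]
  -8 [55, 65, 76, 110, 110, 93, 91, 72, 114, 123, 121, 120, 91, 54, 57]
 -15 [58, 65, 67, 76, 91, 76, 72, 70, 79, 120, 121, 119, 119, 112, 58]
 -22 [57, 67, 68, 72, 73, 67, 67, 66, 61, 91, 113, 117, 117, 124, 123]
 -29 [60, 65, 68, 72, 74, 67, 68, 67, 69, 58, 68, 86, 88, 89, 108]
 -36 [62, 65, 67, 72, 72, 69, 67, 67, 70, 71, 56, 54, 63, 72, 90]
 -43 [63, 66, 68, 73, 71, 67, 66, 67, 70, 74, 73, 68, 87, 129, 138]
 -50 [56, 65, 68, 73, 71, 66, 67, 68, 69, 74, 75, 75, 95, 155, 165]
 -57 [39, 59, 64, 68, 64, 61, 62, 62, 65, 68, 70, 73, 106, 158, 168]
 -64 [35, 51, 45, 42, 42, 41, 42, 42, 44, 44, 48, 68, 101, 160, 167]
 -71 [36, 55, 60, 39, 35, 34, 33, 35, 36, 37, 40, 69, 95, 133, 167]
```

The short gauge hangs at the expected height, with the dark half-round fan visible above its eye on the tip side. The long one hangs plumb with its ladder on the tip side. One stillness check remains, then I hand in.

Request:
send_rows([
  [[0, 0, 0, 0, 0, 0], [0, 0, 0, 0, 0, 0], [0, 0, 0, 0, 0, 0], [0, 0, 0, 0, 0, 0], [0, 0, 0, 0, 0, 0], [0, 0, 0, 0, 0, 0], [0, 0, 0, 0, 0, 0], [0, 0, 0, 0, 0, 0]],
])

```text
clock: 20.58
tool_pos: [0.5749, -0.1011, 0.3455]
orientation: [180.0, 0.0, -67.2]
force: [-0.5, -0.5, 0.6]
opening: 0.0306
gripper_force: 0.0
```

```bash
python3 - <<'E'
from h import *
a=load('scene')['img'].astype(int);b=snap('scene')['img'].astype(int)
for n,(r0,r1,c0,c1) in dict(long=(105,195,225,262),short=(170,230,262,310),all_left=(150,470,150,330)).items(): d=abs(a-b)[r0:r1,c0:c1];print(n,d.mean().round(2),d.max())
if abs(a-b)[105:230,225:305].mean()<4: print(ctrl.close_job())
E
```

```text
long 0.89 5
short 1.28 33
all_left 1.16 40
the job is handed in; nothing more can be done
None
```

Both gauges were left hanging still, the long one on the tall stand and the short one on the low stand, each with its marked face toward the hook tip, and the job was handed in at about 20.6 s; the hand-in returned no verdict.

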